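Lay the turned table leg down on the marking stand

ROBOT

A 7-joint arm with a two-finger parallel gripper is mounted at the origin on the work surface. World frame = base frame: x ahead of the robot, y to its left, z up, the work surface at z = 0. Lengths are in m, angles in rad, forces in N, time in s.
With the tool pointing down it reaches from about 0.425 to 0.925 m from the base axis. Payload 6.8 kg.
Tool frame: the origin (TCP) lies at the very end of the fingers, on their centre line; the grasp point (between the pads) lies 19 mm behind it; x points along the fingers, y is the direction in which the jaws open and shut, and the axes are right-handed (so a half turn about x gives the same grasp; the last joint's range is limited). The gripper opens to 85 mm and grips with 20 to 120 N. Pads are 22 mm wide; open, the fingers measure 114 mm over their backs; the gripper's body (76 mm by 85 mm) begins 54 mm behind the grasp point. The pads swing forward as they close: fully open they stand 13 mm farther back than shut.
Start: joints at [-1.397, 0.477, 0.022, 1.555, -0.011, 1.109, -0.083], TCP at [0.188, 0.648, 0.192] pointing down, gripper open.
Joint ranges: [-2.96, 2.96], [-0.34, 2.1], [-1.41, 1.46], [0.24, 2.44], [-1.37, 4.51], [0.17, 1.92], [-2.96, 2.96]. Speed limits (rad/s): [2.39, 2.39, 3.14, 3.14, 3.14, 3.14, 3.14].

INTERFACE

Orientations are given as a rotation vector (axis times angle).
In Python, from bench import get_obs, grab_frame, camera_info, hand_in gives the robot as it stands.
- The arm moves only by the tool apply_moves, never from a script. Its argument "series" is text: rows parted by semicolons, each of 7 numbers parted by spaces: the turn, a rotation vector about the tool's x, y, z in rad, then the shift along the tool's x, y, z in m, then the opening, from 0 (shut) to 1 (fully open). In form: wx wy wz tx ty tz hand; .... A call has 1 to 12 rows; each row is the pose to reach, as a shift and turn from the pose commanded when the call began, along the tool's axes at that moment; what a row does not reach only later rows make up. A row lasts 1/8 s, in which the tool goes at most 62.5 mm and 10.7 degrees, less where a joint would pass 70% of its speed; a pose out of reach is approached as far as the arm can. A call with a gripper value outside its range is refused whole. The fingers move at their own pace and stop on an object; "force" is the grip in N (left out, the last holds). Time passes only in rows, so rows that repeat a pose let the fingers close. It gives the time, the measured TCP pose, the force and the opening at its end, in the units of the state.
- get_obs(): the state, without advancing time (a new reading comes with each control period).
- grab_frame(name): name is "scene" or "top" or "wrist"; returns the picture (400x640x3 uint8, blue, green, red); there is no depth.
- camera_info(name): a dict with "fov_y" (degrees; the focal length in pixels is half the picture's height over the tangent of half this angle, whatever the lens; pixels are square), "cx", "cy" (the principal point, pixels), "D" ([k1, k2, p1, p2, k3] as OpenCV has them; the pictures are not rectified), "rvec" (rotation vector, rad) and "tvec" (3), from world to camera coordinates, as OpenCV has them. Camera axes: x right, y down, z forward; pixel columns grow to the right and rows downward; lengths in m; the calibration is good to about 2 mm. A picture is of the moment at which its call begins: read the wrist's pose just before it. camera_info takes no time and is no camera call; for the wrist camera it gives the pose at the moment of the call.
- hand_in(): hands the job in, once; it reports no verdict.
The state is a dict: "clock": time; "joints": joint angles; "qvel": joint speeds; "tau": joint torques, N m; "tcp_pos": TCP position; "orientation": TCP orientation; "contact_force": force on the tool from outside, world axes, zero at the start; "moment": the same for the moment, N m; "grip_width": finger opening in m.
Only numpy, scipy, OpenCV 4.12 (cv2) and the standard library are available. Lean on these libraries where they do the work, as an engineer would, in place of code of your own. Each camera call takes 0.05 s, during which the arm holds its last target.

TASK

The wooden table leg with the turned neck stands upright on the low marking stand. Without picking it up or squeezing it hard, tip it over towards the open end of the stand (away from the end stop) and ease it down gently with the fingers, never letting it drop, until it lies on its side on the stand; push it along until its foot end is butted up squarely against the end stop. Leave it lying there, and do not disturb the offcut, the glue bottle or the try square.

Things in the scene. Friction and masses are not known exactly. Their poses are not given: they have to be found in the camera images.
- leg: light wooden table leg, 42 x 42 x 230 mm, about 0.25 kg, standing loose on the stand, one flat face to the end stop (within 4 degrees), 3 to 20 mm from it. From the foot up: square block to 145 mm, turned neck (36 mm thick at most) to 180 mm, square head block to 230 mm. Origin: centre of its foot end; z runs along the leg to the head, x points to the stop while it stands
- leg_head (a point): centre of the top (head) end of the leg, 230 mm from the foot
- stand: fixed plywood stand with cork top: bed 205 long, 110 wide, its top 40 mm above the table; across its left (+y) end a dark wooden stop 24 thick, 45 mm higher than the bed. Origin: at table height under the middle of the stop's inner face; x points along the bed to the stop. Bed: x -205 to 0 mm, open at -205, where the head of a tipped leg overhangs it, about 70-90 mm before it is pushed home, 25 after
- offcut: bystander: plain square wooden offcut, 50 x 50 x 110 mm, standing on the table; origin at the centre of its underside
- glue: bystander: glue bottle, 56 mm diameter, 150 mm tall, standing on the table; origin at the centre of its underside
- square: bystander: try square lying flat on the table, dark wooden stock 100 x 18 x 14 mm along its x with a thin steel blade, 26 mm wide, reaching 140 mm along its y; origin under the middle of the stock
Things that resemble listed ones, but are neither listed nor needed, are in the scene too. Of the things like the leg, leave any that is green; of the rest the smaller one is meant.

How it is judged:
By the outcome, as a careful person would: the job done as asked, in the order asked, and still so for the second after the job is handed in, with the robot touching nothing.
It also fails if it takes over 72 s, if anything falls off the work surface, if the arm or the gripper's body presses on something with over 40 N, if the wrist force passes 120 N, or if a joint passes its speed limit or range.

## Working session

There is one attempt and no reset: what is moved stays moved. The work goes in short steps, Python scripts to look and compute and a tool call to move; the robot and the scene stay as the last step left them, time stands still between calls to the robot, and variables do not carry over. Pictures are saved under pics/ and viewed, and the job is handed in when it is done.

Besides the shell and the picture viewer there is one more tool, called after "Request:" by a JSON object that holds its "api" and its "payload". apply_moves: Moves the arm, as the interface text tells. Its arguments: {"type":"object","properties":{"series":{"type":"string"},"force":{"type":"number"}},"required":["series"]}

```bash
ls; mkdir -p pics; python3 - <<'E'
from bench import *
import cv2
o=get_obs(); print({k:o[k] for k in('clock','tcp_pos','orientation','contact_force','grip_width')})
for n in("scene","top"):
    cv2.imwrite(f"pics/{n}0.png",grab_frame(n)); print(n,camera_info(n))
E
```

```text
pics
{'clock': 0.0, 'tcp_pos': array([0.18756368, 0.64773057, 0.19144431]), 'orientation': array([ 0.21976842,  1.55957788, -0.22261983]), 'contact_force': array([0.10761345, 0.12465162, 0.17440334]), 'grip_width': 0.08526343463144251}
scene {'fov_y': 49.73977208866094, 'cx': 318.86094562130484, 'cy': 198.61046175355358, 'D': array([-0.07745131,  0.        ,  0.        ,  0.        ,  0.        ]), 'rvec': array([ 2.06922518,  0.83189956, -0.41869973]), 'tvec': array([-0.54096333, -0.05356024,  1.2616428 ])}
top {'fov_y': 55.68579944787363, 'cx': 318.3967559747137, 'cy': 194.2951986443464, 'D': array([-0.07445433,  0.        ,  0.        ,  0.        ,  0.        ]), 'rvec': array([ 2.19005326, -2.14087619,  0.12362312]), 'tvec': array([0.12206872, 0.63037479, 0.7873696 ])}
```

View pics/scene0.png

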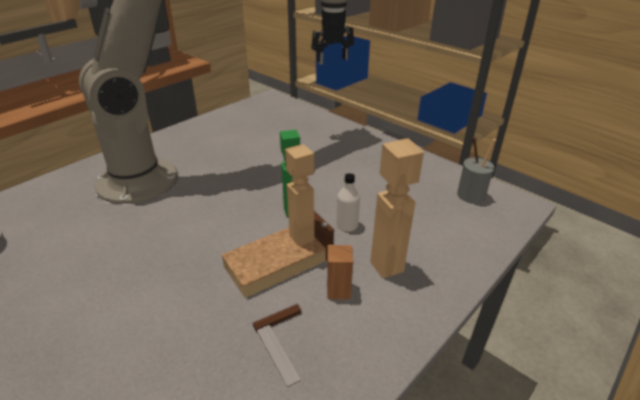

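View pics/top0.png

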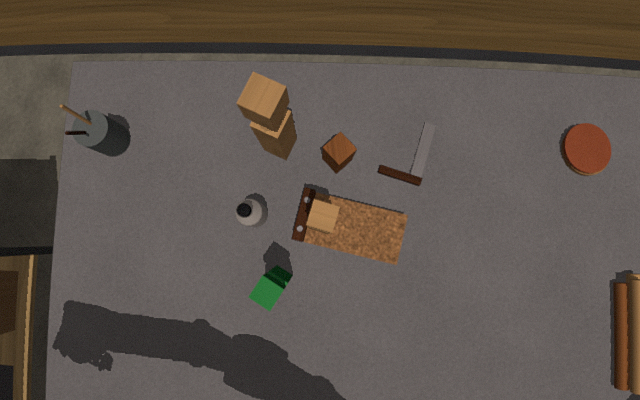

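```bash
cat > h.py <<'E'
import numpy as np, cv2
from bench import *
from scipy.spatial.transform import Rotation as R
def cam(n):
    c=camera_info(n); f=200/np.tan(np.radians(c['fov_y']/2))
    return np.array([[f,0,c['cx']],[0,f,c['cy']],[0,0,1]]),c['D'],c['rvec'],c['tvec']
def ray(C,uv):
    K,D,r,t=C; p=cv2.undistortPoints(np.array(uv,float).reshape(-1,1,2),K,D)[:,0]
    M=R.from_rotvec(r).as_matrix(); d=np.c_[p,np.ones(len(p))]@M; return -M.T@t,d
def onplane(C,uv,z):
    o,d=ray(C,uv); return o+d*((z-o[2])/d[:,2:3])
def proj(C,P):
    K,D,r,t=C; return cv2.projectPoints(np.array(P,float).reshape(-1,1,3),r,t,K,D)[0][:,0]
E
python3 - <<'E'
from h import *
im=cv2.imread('pics/top0.png')
c=im[130:320,220:450]; cv2.imwrite('pics/topcrop.png',cv2.resize(c,None,fx=3.4,fy=3.1,interpolation=cv2.INTER_CUBIC)[:600])
hsv=cv2.cvtColor(im,cv2.COLOR_BGR2HSV)
for p in [(322,217),(330,245),(365,230),(300,215),(265,290),(340,150),(220+100,260)]: print(p,hsv[p[1],p[0]])
im=cv2.imread('pics/scene0.png'); c=im[110:400,200:440]; cv2.imwrite('pics/scenecrop.png',cv2.resize(c,None,fx=2,fy=2,interpolation=cv2.INTER_CUBIC))
E
```

```text
(322, 217) [ 16 139 171]
(330, 245) [ 14 138 126]
(365, 230) [ 12 135 132]
(300, 215) [ 13 177  69]
(265, 290) [ 66 156 121]
(340, 150) [ 14 174 120]
(320, 260) [  3  21 107]
```

View pics/topcrop.png

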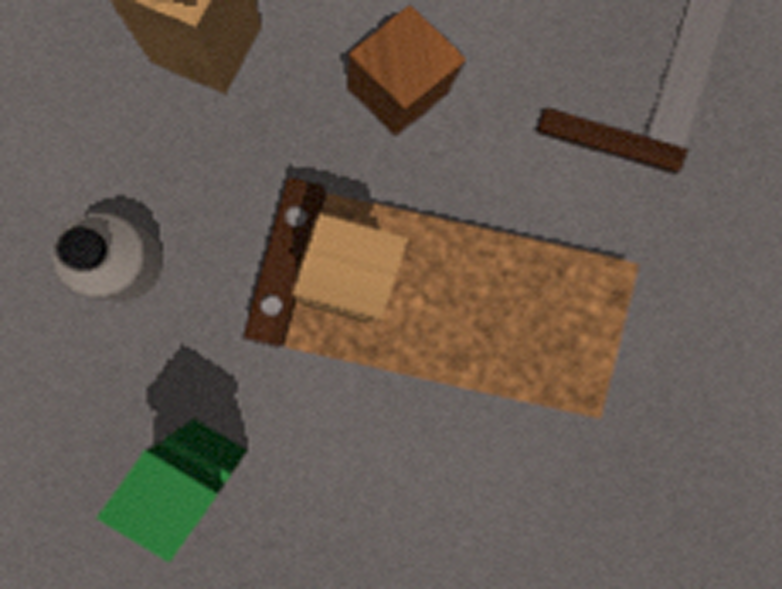

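View pics/scenecrop.png

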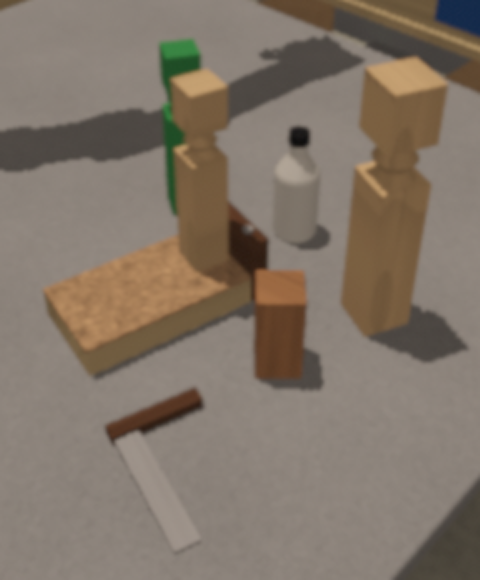

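```bash
python3 - <<'E'
from h import *
np.set_printoptions(precision=4,suppress=True)
T=cam('top'); S=cam('scene')
print('cams',ray(T,[(0,0)])[0],ray(S,[(0,0)])[0])
b=onplane(T,[(407.4,214.5),(397.1,264.5),(303.8,241.6)],.04);print('bed',b, np.linalg.norm(b[0]-b[1]),np.linalg.norm(b[1]-b[2]))
s=onplane(T,[(304.7,187.4),(315.6,190),(303.2,241.6),(292,239)],.085);print('stop',s,np.linalg.norm(s[1]-s[2]))
im=cv2.imread('pics/top0.png');hsv=cv2.cvtColor(im,cv2.COLOR_BGR2HSV)
m=cv2.inRange(hsv,(10,90,145),(22,200,255)); n,l,st,ce=cv2.connectedComponentsWithStats(cv2.morphologyEx(m,cv2.MORPH_OPEN,np.ones((5,5))))
k=l[217,322]; print(st[k],ce[k])
cnt=cv2.findContours((l==k).astype(np.uint8),0,2)[0][0]; bx=cv2.boxPoints(cv2.minAreaRect(cnt)); print(bx)
q=onplane(T,bx,.27); print('legtop',q,q.mean(0),[np.linalg.norm(q[i]-q[i-1]) for i in range(4)])
u=s[1]-s[2]
yx=np.array([b[2]-b[1]])[0]; print('bed dir',np.degrees(np.arctan2(yx[1],yx[0])),'stop face dir',np.degrees(np.arctan2(u[1],u[0])),'open edge',np.degrees(np.arctan2(*(b[0]-b[1])[[1,0]])))
for i in range(4): d=q[i]-q[i-1];print(np.degrees(np.arctan2(d[1],d[0])))
E
```

```text
cams [0.5363 0.1377 0.8519] [ 1.1161 -0.39    0.6996]
bed [[ 0.5874 -0.0565  0.04  ]
 [ 0.4804 -0.0344  0.04  ]
 [ 0.5248  0.1652  0.04  ]] 0.10925134581521041 0.20447065231270364
stop [[0.6354 0.1647 0.085 ]
 [0.6305 0.1423 0.085 ]
 [0.5254 0.1649 0.085 ]
 [0.5301 0.1875 0.085 ]] 0.1075176606748797
[308 200  31  32 734] [323.0095 215.4796]
[[306.1177 225.5294]
 [312.8235 198.7059]
 [339.6471 205.4118]
 [332.9412 232.2353]]
legtop [[0.5526 0.1545 0.27  ]
 [0.5941 0.1452 0.27  ]
 [0.5847 0.1036 0.27  ]
 [0.5433 0.1132 0.27  ]] [0.5687 0.1291 0.27  ] [np.float64(0.042343201689680116), np.float64(0.04256966937965197), np.float64(0.042656514953210385), np.float64(0.04251063645301528)]
bed dir 77.4738777060646 stop face dir -12.086957880284452 open edge -11.641679381506174
77.28976233861371
-12.597625660106596
-102.79025250184226
166.9803020040857
```

```bash
cat >> h.py <<'E'
np.set_printoptions(precision=4,suppress=True)
A=np.radians(77.6); d=np.array([np.cos(A),np.sin(A),0]); n=np.array([np.sin(A),-np.cos(A),0]); O=np.array([0.578,0.1542,0])
Z=np.array([0,0,1.])
def W(xs,ys,z): return O+d*xs+(-n)*ys+Z*z   # stand frame: y = z x x = -n
def Rt(th,s=1):  # th tip angle: tool x from -Z to +d ; jaw
    x=-Z*np.cos(th)+d*np.sin(th); y=s*(d*np.cos(th)+Z*np.sin(th)); return np.c_[x,y,np.cross(x,y)]
def rel(p,M,o=None):
    o=o or get_obs(); M0=R.from_rotvec(o['orientation']).as_matrix()
    return np.r_[R.from_matrix(M0.T@M).as_rotvec(), M0.T@(p-o['tcp_pos'])]
def show():
    o=get_obs(); print(o['clock'],'J',o['joints'],'p',o['tcp_pos'],'F',o['contact_force'],'g',o['grip_width']); return o
E
python3 - <<'E'
from h import *
o=show(); print(R.from_rotvec(o['orientation']).as_matrix())
T=cam('top')
im=cv2.imread('pics/top0.png')
print('big top',onplane(T,[(262,100)],.29),'green top',onplane(T,[(266,292)],.23),'glue',onplane(T,[(244,211)],.15),'offc',onplane(T,[(340,150)],.11),'sq',onplane(T,[(380,168),(420,182),(430,125)],.01),'disc',onplane(T,[(586,148)],.02),'rolls',onplane(T,[(615,285),(615,385)],.03))
for s in(1,-1):
    print(s,rel(W(-.1,-0,.34),Rt(0,s)))
E
```

```text
0.1 J [-1.3971  0.4777  0.0224  1.5563 -0.0115  1.1093 -0.0831] p [0.1876 0.6478 0.1915] F [-0.7522 -1.0261  1.2323] g 0.08563863462686123
[[-0.0003  0.278   0.9606]
 [-0.0016  0.9606 -0.278 ]
 [-1.     -0.0016  0.0001]]
big top [[0.7435 0.2272 0.29  ]] green top [[0.4449 0.2177 0.23  ]] glue [[0.5802 0.2742 0.15  ]] offc [[0.7092 0.0953 0.11  ]] sq [[ 0.6932 -0.0016  0.01  ]
 [ 0.6634 -0.0927  0.01  ]
 [ 0.797  -0.1176  0.01  ]] disc [[ 0.7528 -0.4893  0.02  ]] rolls [[ 0.4373 -0.5378  0.03  ]
 [ 0.2145 -0.5359  0.03  ]]
1 [-0.0653  0.0001  0.0016 -0.1476 -0.4656  0.5188]
-1 [ 3.0763  0.0025 -0.0001 -0.1476 -0.4656  0.5188]
```

Request:
{"api": "apply_moves", "payload": {"series": "0 0 0 -0.05 0 0 1; 0 0 0 -0.10 0 0 1; 0 0 0 -0.148 0 0 1; -0.01 0 0 -0.148 -0.035 0.039 1; -0.015 0 0 -0.148 -0.070 0.078 1; -0.02 0 0 -0.148 -0.105 0.117 1; -0.03 0 0 -0.148 -0.140 0.156 1; -0.035 0 0 -0.148 -0.175 0.195 1; -0.04 0 0 -0.148 -0.210 0.234 1; -0.045 0 0 -0.148 -0.245 0.273 1; -0.05 0 0 -0.148 -0.280 0.312 1; -0.055 0 0 -0.148 -0.315 0.351 1"}}

```text
clock: 1.6
tcp_pos: [0.4377, 0.2465, 0.3402]
orientation: [0.178, 1.564, -0.178]
contact_force: [0.9, 0.2, -0.3]
grip_width: 0.0851
```

```bash
python3 - <<'E'
from h import *
o=show(); print(rel(W(-.24,-.0,.30),Rt(0)))
E
```

```text
1.6 J [-0.9052  0.0665  0.2871  1.7685 -0.0196  1.3096  0.7306] p [0.4377 0.2465 0.3402] F [ 0.877   0.2057 -0.3   ] g 0.08510965582726075
[-0.0101 -0.0003  0.0001  0.0402 -0.2984  0.1599]
```

Request:
{"api": "apply_moves", "payload": {"series": "0 0 0 0 -0.05 0.027 1; 0 0 0 0 -0.10 0.054 1; 0 0 0 0 -0.15 0.08 1; -0.005 0 0 0.01 -0.2 0.107 1; -0.01 0 0 0.025 -0.25 0.134 1; -0.01 0 0.15 0.04 -0.298 0.16 1; -0.01 0 0.3 0.04 -0.298 0.16 1; -0.01 0 0.45 0.04 -0.298 0.16 1; -0.01 0 0.6 0.04 -0.298 0.16 1; -0.01 0 0.75 0.04 -0.298 0.16 1; -0.01 0 0.9 0.04 -0.298 0.16 1; -0.01 0 1.05 0.04 -0.298 0.16 1"}}

```text
clock: 3.1
tcp_pos: [0.5263, -0.0787, 0.3006]
orientation: [0.954, 1.288, 0.654]
contact_force: [0.9, 1.5, 0.2]
grip_width: 0.0853
```

```bash
python3 - <<'E'
from h import *
o=show(); print(R.from_rotvec(o['orientation']).as_matrix()); print(rel(W(-.24,-.0,.30),Rt(np.pi/2)));print(rel(W(-.24,-.0,.07),Rt(np.pi/2)))
E
```

```text
3.1 J [ 0.1735  0.4893  0.5755  1.8442 -1.0814  1.6961  2.4845] p [ 0.5263 -0.0787  0.3006] F [0.8648 1.4774 0.2053] g 0.08530672161986466
[[ 0.1924  0.1026  0.976 ]
 [ 0.8482  0.4827 -0.2179]
 [-0.4935  0.8697  0.0059]]
[ 0.0049  0.0047  0.5161 -0.0009 -0.0012  0.0005]
[ 0.0049  0.0047  0.5161  0.1126 -0.2012 -0.0009]
```

Request:
{"api": "apply_moves", "payload": {"series": "0 0 0.13 0 0 0 1; 0 0 0.26 0 0 0 1; 0 0 0.39 0 0 0 1; 0 0 0.515 0 0 0 1; 0 0 0.515 0 0 0 1"}}

```text
clock: 3.72
tcp_pos: [0.5255, -0.0789, 0.2989]
orientation: [1.303, 1.046, 1.044]
contact_force: [0.3, -0.2, -0.3]
grip_width: 0.0857
```

```bash
python3 - <<'E'
from h import *
o=show(); print(R.from_rotvec(o['orientation']).as_matrix()); print(rel(W(-.24,-.0,.07),Rt(np.pi/2)))
E
```

```text
3.725 J [ 0.5456  0.7328  0.1764  1.8406 -1.2323  1.9035  2.6517] p [ 0.5255 -0.0789  0.2989] F [ 0.2658 -0.2238 -0.2561] g 0.08566224874900548
[[ 0.2187 -0.0002  0.9758]
 [ 0.9758  0.0025 -0.2187]
 [-0.0024  1.      0.0008]]
[ 0.0008  0.004   0.0024 -0.0005 -0.2289  0.001 ]
```

Request:
{"api": "apply_moves", "payload": {"series": "0 0 0 0 -0.03 0 0.57; 0 0 0 0 -0.06 0 0.57; 0 0 0 0 -0.09 0 0.57; 0 0 0 0 -0.12 0 0.57; 0 0 0 0 -0.15 0 0.57; 0 0 0 0 -0.18 0 0.57; 0 0 0 0 -0.21 0 0.57; 0 0 0 0 -0.225 0 0.57; 0 0 0 0 -0.225 0 0.57"}}

```text
clock: 4.85
tcp_pos: [0.5269, -0.0797, 0.0751]
orientation: [1.296, 1.049, 1.044]
contact_force: [-1.0, -0.1, 0.5]
grip_width: 0.0487
```

```bash
python3 - <<'E'
from h import *
o=show(); print(R.from_rotvec(o['orientation']).as_matrix()); print(rel(W(-.24,-.0,.07),Rt(np.pi/2)))
cv2.imwrite('pics/s1.png',grab_frame('scene'))
E
```

```text
4.85 J [ 0.5904  1.1143  0.1114  1.7437 -1.1846  1.7679  2.9216] p [ 0.5269 -0.0797  0.0751] F [-1.0171 -0.0582  0.4607] g 0.04872207681727042
[[ 0.2159 -0.0026  0.9764]
 [ 0.9764  0.0082 -0.2159]
 [-0.0075  1.      0.0043]]
[ 0.0043  0.0012  0.0075 -0.0006 -0.0051 -0.0004]
```

View pics/s1.png

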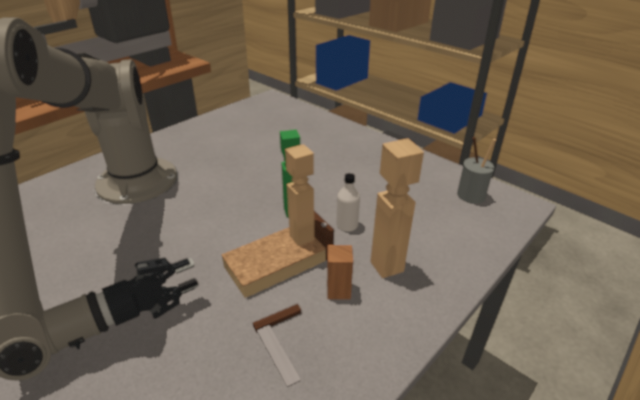

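Request:
{"api": "apply_moves", "payload": {"series": "0 0 0 0 0.04 0 0.8; 0 0 0 0 0.09 0 0.8; 0 0 -0.17 0 0.14 0 0.8; 0 0 -0.34 0 0.18 0 0.8; 0 0 -0.51 0 0.22 0 0.8; 0 0 -0.68 0 0.245 0 0.8; 0 0 -0.85 0 0.245 0 0.8; 0 0 -1.02 0 0.245 0 0.8; 0 0 -1.19 0 0.245 0 0.8; 0 0 -1.36 0 0.245 0 0.8; 0 0 -1.56 0 0.245 0 0.8; 0 0 -1.56 0 0.245 0 0.8"}}

```text
clock: 6.4
tcp_pos: [0.5264, -0.0731, 0.3221]
orientation: [0.169, 1.557, -0.161]
contact_force: [0.2, 0.2, -0.0]
grip_width: 0.0681
```

Request:
{"api": "apply_moves", "payload": {"series": "0.1 0 0 0 0 0 0.8; 0.2 0 0 0 0 0 0.8"}}

```text
clock: 6.65
tcp_pos: [0.525, -0.0787, 0.3211]
orientation: [0.338, 1.54, -0.326]
contact_force: [-0.1, 0.6, 0.5]
grip_width: 0.0682
```

```bash
python3 - <<'E'
from h import *
o=show(); print(R.from_rotvec(o['orientation']).as_matrix()); print(rel(W(-.0265,-.0,.34),Rt(0,-1)))
E
```

```text
6.65 J [-0.2299  0.1284  0.299   1.7459 -0.0461  1.2673  1.2276] p [ 0.525  -0.0787  0.3211] F [-0.118   0.5516  0.5398] g 0.06823481189683409
[[ 0.0063  0.411   0.9116]
 [ 0.0059  0.9116 -0.411 ]
 [-1.      0.008   0.0033]]
[ 2.9344 -0.0112 -0.0061 -0.0174  0.2083 -0.0419]
```

Request:
{"api": "apply_moves", "payload": {"series": "0.18 0 0 -0.01 0 0 0.8; 0.36 0 0 -0.02 0 0 0.8; 0.54 0 0 -0.02 0.02 0 0.8; 0.72 0 0 -0.02 0.04 -0.01 0.8; 0.9 0 0 -0.02 0.06 -0.015 0.8; 1.08 0 0 -0.02 0.08 -0.02 0.8; 1.26 0 0 -0.02 0.1 -0.02 0.8; 1.44 0 0 -0.02 0.12 -0.025 0.8; 1.62 0 0 -0.02 0.14 -0.03 0.8; 1.8 0 0 -0.02 0.16 -0.035 0.8; 1.98 0 0 -0.02 0.18 -0.04 0.8; 2.16 0 0 -0.02 0.20 -0.042 0.8"}}

```text
clock: 8.15
tcp_pos: [0.5683, 0.121, 0.3422]
orientation: [1.916, 0.548, -1.902]
contact_force: [-0.3, 0.3, -1.0]
grip_width: 0.0685
```

```bash
python3 - <<'E'
from h import *
o=show(); print(rel(W(-.0265,.0037,.34),Rt(0,-1)))
E
```

```text
8.15 J [-0.6161  0.2144  0.3686  1.6077 -0.0838  1.3274 -1.2513] p [0.5683 0.121  0.3422] F [-0.3145  0.2561 -0.9907] g 0.06846433479377918
[ 0.7714 -0.0066  0.0052  0.0023 -0.0067 -0.0046]
```

Request:
{"api": "apply_moves", "payload": {"series": "0.17 0 0 0 -0.002 -0.001 0.8; 0.34 0 0 0 -0.003 -0.002 0.8; 0.51 0 0 0 -0.005 -0.004 0.8; 0.68 -0.006 0.005 0 -0.0065 -0.0045 0.8; 0.771 -0.0066 0.0052 0.002 -0.0067 -0.0046 0.8; 0.771 -0.0066 0.0052 0.002 -0.0067 -0.0046 0.8"}}

```text
clock: 8.9
tcp_pos: [0.5687, 0.1286, 0.3399]
orientation: [-2.112, 0.222, 2.112]
contact_force: [0.3, -0.5, 1.3]
grip_width: 0.0684
```

```bash
python3 - <<'E'
from h import *
o=show(); print(rel(W(-.0265,.0037,.34),Rt(0,-1)));print(rel(W(-.0265,.0037,.23),Rt(0,-1)))
cv2.imwrite('pics/w2.png',grab_frame('wrist'))
C=cam('wrist'); c=[W(-.0265+a,.0037+b,.27) for a,b in((.021,.021),(.021,-.021),(-.021,-.021),(-.021,.021))]; print(proj(C,c))
cv2.imwrite('pics/t2.png',grab_frame('top'))
E
```

```text
8.9 J [-0.7068  0.2293  0.4666  1.606  -0.1048  1.3316 -2.0056] p [0.5687 0.1286 0.3399] F [ 0.308  -0.4915  1.294 ] g 0.06837328566830471
[ 0.0074 -0.0001 -0.0007 -0.0001 -0.0005  0.0001]
[ 0.0074 -0.0001 -0.0007  0.1099 -0.0005  0.0001]
[[293.6921 226.0276]
 [292.7178 173.2573]
 [349.5367 173.7011]
 [347.7677 226.4204]]
```

View pics/w2.png

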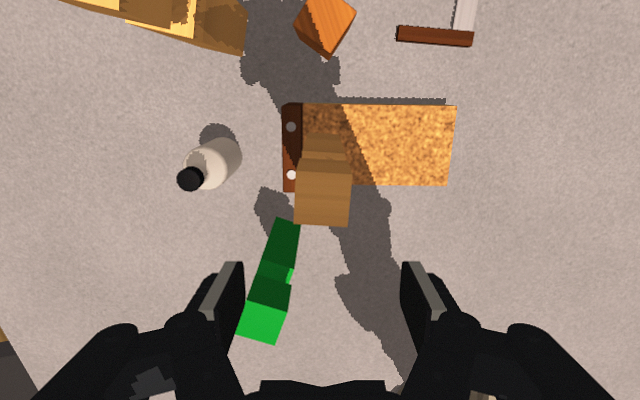

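Request:
{"api": "apply_moves", "payload": {"series": "0.007 0 0 0.03 -0.0005 0 0.8; 0.007 0 0 0.06 -0.0005 0 0.8; 0.007 0 0 0.08 -0.0005 0 0.8; 0.007 0 0 0.1 -0.0005 0 0.8; 0.007 0 0 0.11 -0.0005 0 0.8; 0.007 0 0 0.11 -0.0005 0 0.7; 0.007 0 0 0.11 -0.0005 0 0.64; 0.007 0 0 0.11 -0.0005 0 0.6", "force": 20}}

```text
clock: 10.0
tcp_pos: [0.5698, 0.1302, 0.2303]
orientation: [-2.111, 0.229, 2.107]
contact_force: [0.8, 0.3, -0.4]
grip_width: 0.0512
```

```bash
python3 - <<'E'
from h import *
o=show(); print(rel(W(-.0265,.0037,.23),Rt(0,-1)))
cv2.imwrite('pics/w3.png',grab_frame('wrist'));im=grab_frame('scene')[90:300,200:420]
cv2.imwrite('pics/s3.png',cv2.resize(im,None,fx=2.8,fy=2.8,interpolation=cv2.INTER_CUBIC))
E
```

```text
10.0 J [-0.6872  0.3081  0.4476  1.7594 -0.1451  1.1059 -1.9785] p [0.5698 0.1302 0.2303] F [ 0.783   0.3432 -0.4331] g 0.05122666772402227
[ 0.0017 -0.0019 -0.0013  0.0003  0.0013  0.0008]
```

View pics/w3.png

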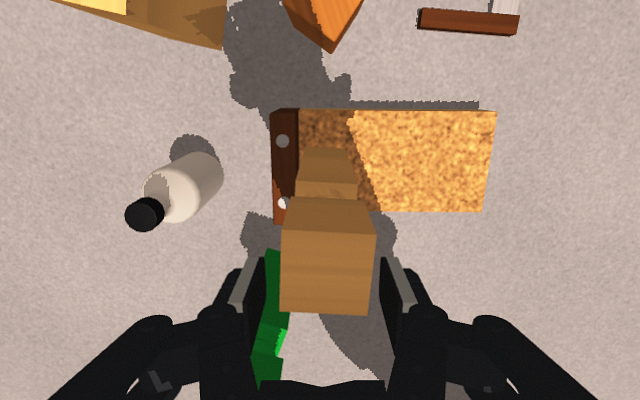

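View pics/s3.png

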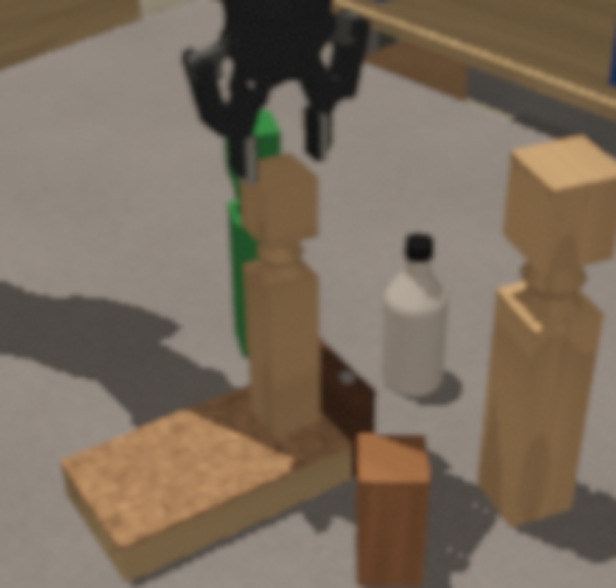

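```bash
python3 - <<'E'
from h import *
o=show(); p=o['tcp_pos']; M=R.from_rotvec(o['orientation']).as_matrix(); print(M)
S=cam('scene');Wc=cam('wrist')
def sc(u): return (u-[200,90])*2.8
pts=[p,p+M[:,1]*.026,p-M[:,1]*.026,p-M[:,0]*.019+M[:,1]*.026,p-M[:,0]*.019-M[:,1]*.026]
print(sc(proj(S,pts))); print(proj(Wc,pts))
c=[W(-.0265+a,.0037+b,.27) for a,b in((.021,.021),(.021,-.021),(-.021,-.021),(-.021,.021))]
print('legtop',sc(proj(S,c)),proj(Wc,c)); print('wristcam',ray(Wc,[(320,200)]))
E
```

```text
10.1 J [-0.6872  0.3083  0.4475  1.7598 -0.1451  1.1058 -1.9786] p [0.5696 0.1302 0.23  ] F [ 0.4793 -0.2871  0.0657] g 0.05120257410395455
[[ 0.0012 -0.2132 -0.977 ]
 [-0.0018 -0.977   0.2132]
 [-1.      0.0015 -0.0015]]
[[280.9096 219.1154]
 [250.4363 229.6208]
 [310.5879 208.895 ]
 [249.5183 207.1225]
 [310.4374 186.7445]]
[[321.1725 238.1891]
 [366.9838 238.1741]
 [275.3601 238.2204]
 [371.4852 253.3217]
 [270.6789 253.3731]]
legtop [[287.017  151.8986]
 [318.4835 175.7414]
 [267.9886 192.4537]
 [237.5052 167.5529]] [[279.7326 314.2551]
 [276.3003 233.0572]
 [371.5757 233.0914]
 [367.6736 314.2499]]
wristcam (array([0.649 , 0.1126, 0.4123]), array([[-0.2979,  0.0697, -0.9521]]))
```

```bash
python3 - <<'E'
from h import *
S=cam('scene')
p=np.array([0.5269,-0.0797,0.0751]);M=R.from_rotvec([1.296, 1.049, 1.044]).as_matrix()
for b in (0,.01,.02,.03,.04): print(b,proj(S,[p-M[:,0]*b+M[:,1]*.0244,p-M[:,0]*b-M[:,1]*.0244]).ravel())
im=cv2.imread('pics/s1.png')[240:310,130:220]; cv2.imwrite('pics/s1c.png',cv2.resize(im,None,fx=8,fy=8,interpolation=cv2.INTER_CUBIC))
im=grab_frame('scene')[70:170,250:350]; cv2.imwrite('pics/s3c.png',cv2.resize(im,None,fx=6,fy=6,interpolation=cv2.INTER_CUBIC))
E
```

```text
0 [212.3236 255.4393 215.5938 272.692 ]
0.01 [207.6674 257.302  211.1062 274.5728]
0.02 [202.9689 259.1813 206.5794 276.4695]
0.03 [198.2278 261.0772 202.013  278.3821]
0.04 [193.444  262.9899 197.4069 280.3106]
```

View pics/s1c.png

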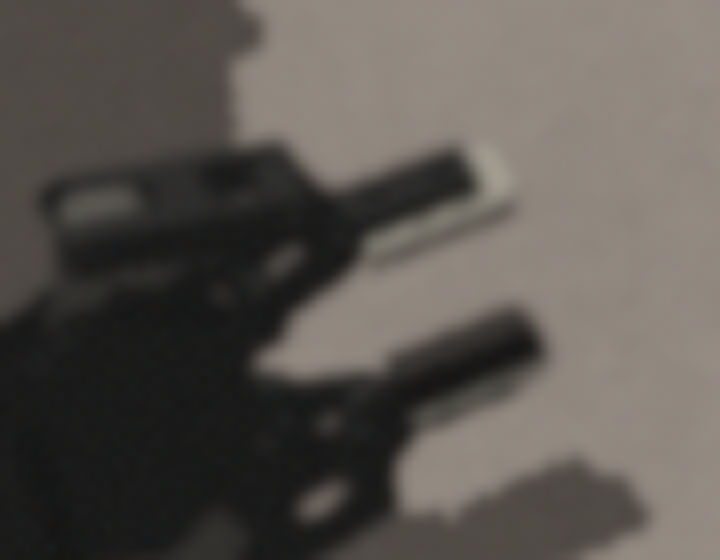

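View pics/s3c.png

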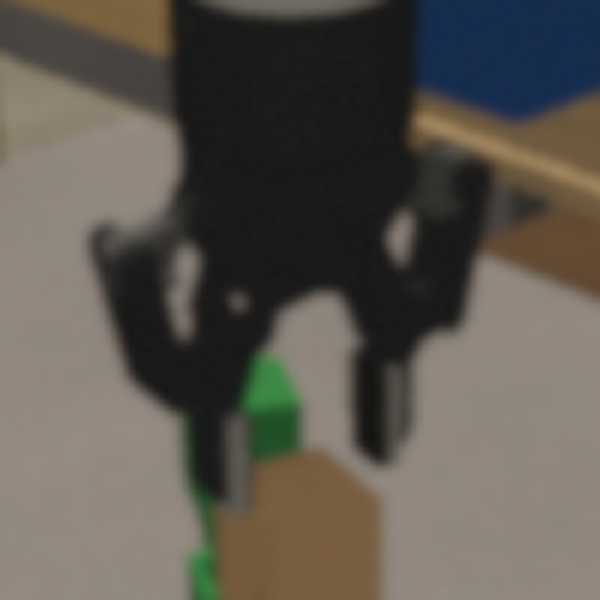

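Request:
{"api": "apply_moves", "payload": {"series": "0 0 0 0.005 0.001 0 0.62; 0 -0.001 -0.001 0.01 0.0013 0.0005 0.62; 0 -0.001 -0.001 0.015 0.0013 0.0005 0.62; 0 -0.001 -0.001 0.02 0.0013 0.0005 0.62; 0 -0.001 -0.001 0.025 0.0013 0.0005 0.62; 0 -0.001 -0.001 0.025 0.0013 0.0005 0.62", "force": 20}}

```text
clock: 10.9
tcp_pos: [0.5683, 0.1288, 0.2039]
orientation: [-2.108, 0.229, 2.11]
contact_force: [0.3, 0.1, -0.7]
grip_width: 0.0528
```

```bash
python3 - <<'E'
from h import *
o=show(); print(rel(W(-.0265,.0037,.20),Rt(0,-1)))
a=cv2.resize(grab_frame('wrist')[150:390,190:450],None,fx=1.55,fy=2,interpolation=cv2.INTER_CUBIC);im=grab_frame('scene')[80:200,240:340]
b=cv2.resize(im,None,fx=3.95,fy=4,interpolation=cv2.INTER_CUBIC)
cv2.imwrite('pics/c4.png',np.hstack([a,b[:480,:395]]))
p=o['tcp_pos']; M=R.from_rotvec(o['orientation']).as_matrix(); h=o['grip_width']/2
S=cam('scene');Wc=cam('wrist')
for bk in(0,.02,.04):
  P=[p-M[:,0]*bk+M[:,1]*s*h+M[:,2]*t for s in(1,-1) for t in(.011,-.011)]
  print(bk,((proj(Wc,P)-[190,150])*[1.55,2]).ravel().round(),((proj(S,P)-[240,80])*[3.95,4]).ravel().round()+np.array([403,0]*4))
E
```

```text
10.9 J [-0.678   0.3319  0.441   1.7919 -0.1594  1.0546 -1.9646] p [0.5683 0.1288 0.2039] F [ 0.3262  0.1275 -0.7014] g 0.052834933249376534
[ 0.0015  0.0009 -0.0017  0.0039 -0.0004 -0.0003]
0 [274. 212. 277. 141. 133. 212. 131. 141.] [585. 401. 607. 421. 669. 371. 692. 390.]
0.02 [282. 247. 285. 169. 126. 247. 122. 169.] [583. 369. 605. 388. 669. 339. 692. 358.]
0.04 [291. 290. 294. 205. 116. 290. 113. 205.] [582. 335. 604. 355. 669. 306. 692. 324.]
```

View pics/c4.png

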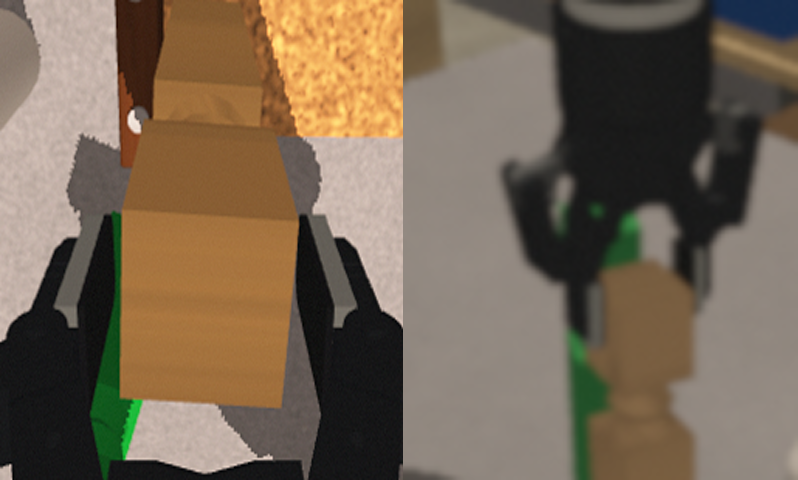

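Request:
{"api": "apply_moves", "payload": {"series": "0 0 0 0.004 0 0 0.62; 0 0 0 0.008 0 0 0.6; 0 0 0 0.012 0 0 0.58; 0 0 0 0.015 0 0 0.56; 0 0 0 0.015 0 0 0.54; 0 0 0 0.015 0 0 0.53; 0 0 0 0.015 0 0 0.53", "force": 20}}

```text
clock: 11.88
tcp_pos: [0.5687, 0.1289, 0.1896]
orientation: [-2.108, 0.229, 2.108]
contact_force: [-0.1, 0.5, 0.1]
grip_width: 0.045
```

```bash
cat >> h.py <<'E'
def arc(th): 
    return W(-.0475+.021*np.cos(th)-.149*np.sin(th),.0037,.04+.021*np.sin(th)+.149*np.cos(th)),Rt(th,-1)
def rows(ths,base=None):
    p0,M0=base
    for t in ths:
        p,M=arc(np.radians(t)); print(t,np.r_[R.from_matrix(M0.T@M).as_rotvec(),M0.T@(p-p0)].round(4))
E
python3 - <<'E'
from h import *
o=show(); print(rel(*arc(0)))
a=cv2.resize(grab_frame('wrist')[150:390,190:450],None,fx=1.55,fy=2,interpolation=cv2.INTER_CUBIC);im=grab_frame('scene')[80:200,240:340]
b=cv2.resize(im,None,fx=3.95,fy=4,interpolation=cv2.INTER_CUBIC)
cv2.imwrite('pics/c5.png',np.hstack([a,b[:480,:395]]))
rows(np.arange(2,25,2),arc(0))
E
```

```text
11.875 J [-0.6733  0.3467  0.4369  1.8075 -0.168   1.0244 -1.9573] p [0.5687 0.1289 0.1896] F [-0.0911  0.461   0.1219] g 0.04498144825771601
[ 0.0015 -0.     -0.001   0.0006 -0.0002  0.    ]
2 [ 0.      0.     -0.0349 -0.0006  0.0052 -0.    ]
4 [ 0.     -0.     -0.0698 -0.0011  0.0104 -0.    ]
6 [-0.     -0.     -0.1047 -0.0014  0.0157  0.    ]
8 [ 0.      0.     -0.1396 -0.0015  0.0209 -0.    ]
10 [ 0.      0.     -0.1745 -0.0014  0.0262  0.    ]
12 [-0.      0.     -0.2094 -0.0011  0.0314 -0.    ]
14 [-0.     -0.     -0.2443 -0.0007  0.0367 -0.    ]
16 [-0.     -0.     -0.2793 -0.      0.0419  0.    ]
18 [ 0.     -0.     -0.3142  0.0008  0.0471  0.    ]
20 [-0.     -0.     -0.3491  0.0018  0.0522  0.    ]
22 [ 0.     -0.     -0.384   0.003   0.0573 -0.    ]
24 [-0.     -0.     -0.4189  0.0043  0.0624 -0.    ]
```

View pics/c5.png

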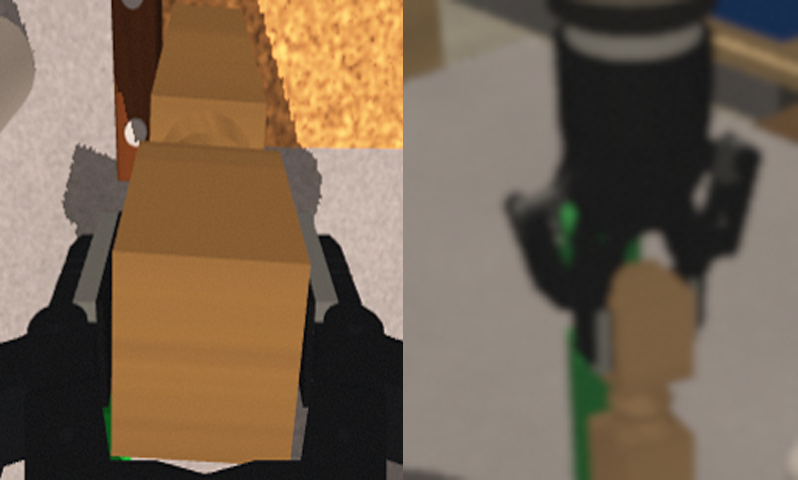

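Request:
{"api": "apply_moves", "payload": {"series": "0 0 -0.026 -0.0005 0.0039 0 0.53; 0 0 -0.052 -0.0009 0.0078 0 0.53; 0 0 -0.079 -0.0012 0.0118 0 0.53; 0 0 -0.105 -0.0014 0.0157 0 0.53; 0 0 -0.131 -0.0015 0.0196 0 0.53; 0 0 -0.157 -0.0015 0.0236 0 0.53; 0 0 -0.183 -0.0013 0.0275 0 0.53; 0 0 -0.209 -0.0011 0.0314 0 0.53; 0 0 -0.236 -0.0008 0.0354 0 0.53; 0 0 -0.262 -0.0004 0.0393 0 0.53; 0 0 -0.288 0.0002 0.0432 0 0.53; 0 0 -0.314 0.0008 0.0471 0 0.53"}}

```text
clock: 13.48
tcp_pos: [0.5585, 0.0823, 0.1887]
orientation: [-1.99, -0.099, 1.923]
contact_force: [0.1, -0.7, -0.3]
grip_width: 0.0449
```

```bash
python3 - <<'E'
from h import *
o=show(); print(rel(*arc(np.radians(18))))
im=grab_frame('scene')[70:270,200:360]; cv2.imwrite('pics/c6.png',cv2.resize(im,None,fx=3,fy=3,interpolation=cv2.INTER_CUBIC))
rows(np.arange(20,43,2),arc(np.radians(18)))
E
```

```text
13.475 J [-0.378   0.279   0.3791  1.9338 -0.5139  0.9385 -1.4959] p [0.5585 0.0823 0.1887] F [ 0.1012 -0.652  -0.3233] g 0.04486468677634329
[ 0.001   0.0001  0.0002  0.0008 -0.0007  0.0001]
20 [-0.      0.     -0.0349 -0.0006  0.0052  0.    ]
22 [ 0.     -0.     -0.0698 -0.0011  0.0104 -0.    ]
24 [-0.     -0.     -0.1047 -0.0014  0.0157 -0.    ]
26 [-0.      0.     -0.1396 -0.0015  0.0209 -0.    ]
28 [ 0.      0.     -0.1745 -0.0014  0.0262 -0.    ]
30 [ 0.     -0.     -0.2094 -0.0011  0.0314 -0.    ]
32 [-0.      0.     -0.2443 -0.0007  0.0367 -0.    ]
34 [-0.      0.     -0.2793 -0.      0.0419 -0.    ]
36 [-0.      0.     -0.3142  0.0008  0.0471 -0.    ]
38 [-0.      0.     -0.3491  0.0018  0.0522 -0.    ]
40 [ 0.      0.     -0.384   0.003   0.0573 -0.    ]
42 [ 0.     -0.     -0.4189  0.0043  0.0624 -0.    ]
```

View pics/c6.png

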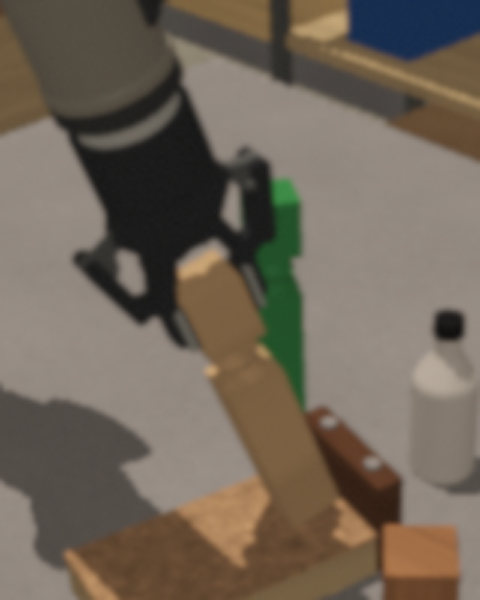

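Request:
{"api": "apply_moves", "payload": {"series": "0.001 0 -0.035 -0.0006 0.0052 0 0.53; 0.001 0 -0.07 -0.0011 0.0104 0 0.53; 0.001 0 -0.105 -0.0014 0.0157 0 0.53; 0.001 0 -0.14 -0.0015 0.0209 0 0.53; 0.001 0 -0.175 -0.0014 0.0262 0 0.53; 0.001 0 -0.209 -0.0011 0.0314 0 0.53; 0.001 0 -0.244 -0.0007 0.0367 0 0.53; 0.001 0 -0.279 0 0.0419 0 0.53; 0.001 0 -0.314 0.0008 0.0471 0 0.53; 0.001 0 -0.349 0.0018 0.0522 0 0.53; 0.001 0 -0.384 0.003 0.0573 0 0.54; 0.001 0 -0.419 0.0043 0.0624 0 0.55"}}

```text
clock: 15.02
tcp_pos: [0.5462, 0.0256, 0.1652]
orientation: [-1.794, -0.474, 1.651]
contact_force: [0.5, -0.4, -0.3]
grip_width: 0.047
```

```bash
python3 - <<'E'
from h import *
o=show(); print(rel(*arc(np.radians(42))))
im=grab_frame('scene')[70:270,170:360]; cv2.imwrite('pics/c7.png',cv2.resize(im,None,fx=3,fy=3,interpolation=cv2.INTER_CUBIC))
E
```

```text
15.025 J [ 0.0467  0.419   0.3073  2.007  -0.9881  1.1184 -0.8155] p [0.5462 0.0256 0.1652] F [ 0.4662 -0.3535 -0.2792] g 0.047008321700380766
[-0.      0.0002 -0.0005  0.0009 -0.0003  0.0003]
```

View pics/c7.png

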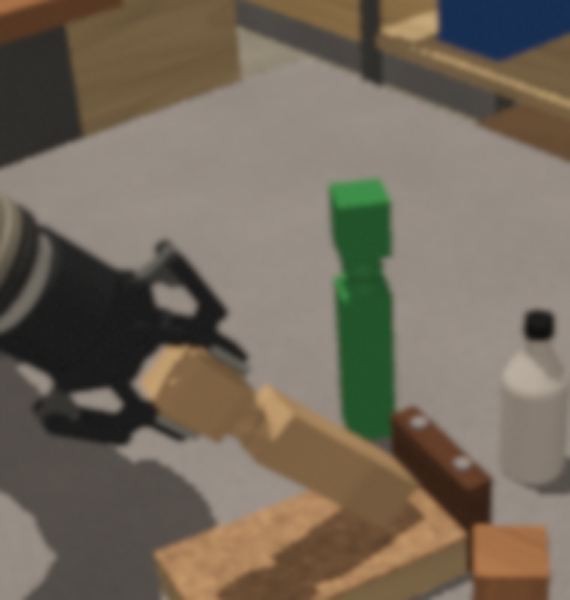

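Request:
{"api": "apply_moves", "payload": {"series": "0 0 -0.035 -0.0006 0.0052 0 0.55; 0 0 -0.07 -0.0011 0.0104 0 0.56; 0 0 -0.105 -0.0014 0.0157 0 0.56; 0 0 -0.14 -0.0015 0.0209 0 0.57; 0 0 -0.175 -0.0014 0.0262 0 0.57; 0 0 -0.209 -0.0011 0.0314 0 0.58; 0 0 -0.244 -0.0007 0.0367 0 0.58; 0 0 -0.279 0 0.0419 0 0.59; 0 0 -0.314 0.0008 0.0471 0 0.59; 0 0 -0.349 0.0018 0.0522 0 0.6; 0 0 -0.384 0.003 0.0573 0 0.6; 0 0 -0.419 0.0043 0.0624 0 0.61"}}

```text
clock: 16.58
tcp_pos: [0.5367, -0.0166, 0.1201]
orientation: [-1.561, -0.79, 1.357]
contact_force: [-0.4, -0.5, -1.3]
grip_width: 0.052
```

```bash
python3 - <<'E'
from h import *
o=show(); print(rel(*arc(np.radians(66)))); rows(np.arange(68,79,2),arc(np.radians(66)))
# final lowered
th=np.radians(78); a=np.array([np.sin(th),-np.cos(th)]); m=np.array([np.cos(th),np.sin(th)]); E=np.array([-.2775,.04])
f=E+.04*a+.0253*m+.041*a; print(f, rel(W(f[0],.0037,f[1]),Rt(th,-1)))
im=grab_frame('scene')[130:310,110:350]; cv2.imwrite('pics/c8.png',cv2.resize(im,None,fx=3,fy=3,interpolation=cv2.INTER_CUBIC))
E
```

```text
16.575 J [ 0.3719  0.7457  0.2055  1.9533 -1.1857  1.4391 -0.3936] p [ 0.5367 -0.0166  0.1201] F [-0.4182 -0.471  -1.3066] g 0.05199449407655188
[-0.0005  0.0008  0.0013  0.0007  0.0001  0.0001]
68 [ 0.      0.     -0.0349 -0.0006  0.0052 -0.    ]
70 [ 0.     -0.     -0.0698 -0.0011  0.0104 -0.    ]
72 [ 0.      0.     -0.1047 -0.0014  0.0157 -0.    ]
74 [ 0.      0.     -0.1396 -0.0015  0.0209 -0.    ]
76 [ 0.      0.     -0.1745 -0.0014  0.0262 -0.    ]
78 [ 0.      0.     -0.2094 -0.0011  0.0314 -0.    ]
[-0.193   0.0479] [-0.0005  0.0008 -0.2082  0.0135  0.0731  0.    ]
```

View pics/c8.png

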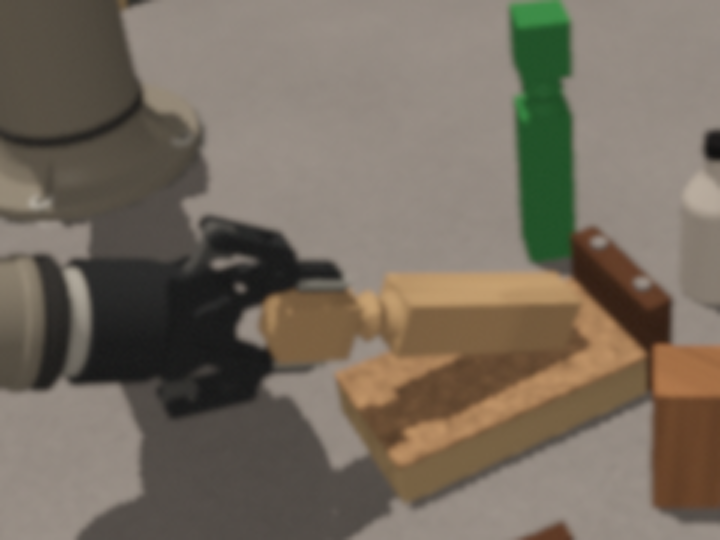

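Request:
{"api": "apply_moves", "payload": {"series": "0 0 -0.035 -0.0006 0.0052 0 0.61; 0 0 -0.07 -0.0011 0.0104 0 0.62; 0 0 -0.105 -0.0014 0.0157 0 0.63; 0 0 -0.14 -0.0015 0.0209 0 0.64; 0 0 -0.174 -0.0014 0.0262 0 0.65; 0 0 -0.209 -0.0011 0.0314 0 0.65; 0 0 -0.209 0 0.0345 0 0.65; 0 0 -0.209 0.001 0.0375 0 0.65; 0 0 -0.209 0.002 0.0405 0 0.65; 0 0 -0.209 0.003 0.0435 0 0.65; 0 0 -0.209 0.004 0.0465 0 0.65; 0 0 -0.209 0.005 0.0495 0 0.65"}}

```text
clock: 18.12
tcp_pos: [0.5334, -0.0317, 0.0732]
orientation: [-1.437, -0.925, 1.206]
contact_force: [-0.6, -0.5, -1.3]
grip_width: 0.0552
```

```bash
python3 - <<'E'
from h import *
o=show(); print(rel(W(-.193,.0037,.0479),Rt(np.radians(78),-1)))
im=grab_frame('scene')[130:310,110:350]; cv2.imwrite('pics/c9.png',cv2.resize(im,None,fx=3,fy=3,interpolation=cv2.INTER_CUBIC))
E
```

```text
18.125 J [ 0.4862  0.9686  0.1373  1.8705 -1.2132  1.572  -0.2502] p [ 0.5334 -0.0317  0.0732] F [-0.6256 -0.5428 -1.2898] g 0.05523866606651432
[-0.0003  0.0007 -0.0017  0.0034  0.0251  0.0001]
```

View pics/c9.png

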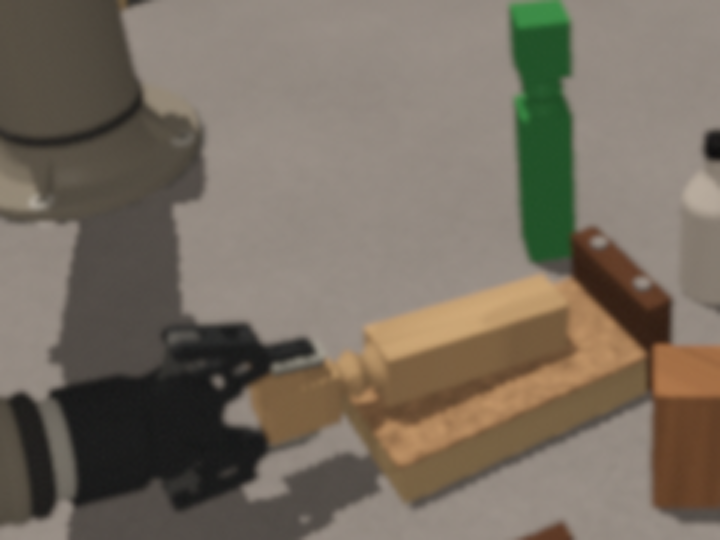

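Request:
{"api": "apply_moves", "payload": {"series": "0 0 0 0.0003 0.002 0 0.65; 0 0 0 0.0005 0.004 0 0.65; 0 0 0 0.0008 0.006 0 0.65; 0 0 0 0.001 0.008 0 0.65; 0 0 0 0.0013 0.010 0 0.65; 0 0 0 0.0016 0.012 0 0.65; 0 0 0 0.002 0.014 0 0.65; 0 0 0 0.0022 0.016 0 0.65; 0 0 0 0.0025 0.018 0 0.65; 0 0 0 0.0028 0.020 0 0.65"}}

```text
clock: 19.42
tcp_pos: [0.5331, -0.0329, 0.053]
orientation: [-1.436, -0.925, 1.206]
contact_force: [0.6, 1.1, -0.9]
grip_width: 0.0554
```

```bash
python3 - <<'E'
from h import *
o=show(); print(rel(W(-.193,.0037,.0479),Rt(np.radians(78),-1)))
im=grab_frame('scene')[130:310,110:350]; cv2.imwrite('pics/c10.png',cv2.resize(im,None,fx=3,fy=3,interpolation=cv2.INTER_CUBIC))
print(show()['contact_force'])
E
```

```text
19.425 J [ 0.4905  1.0062  0.134   1.8568 -1.2149  1.5636 -0.2281] p [ 0.5331 -0.0329  0.053 ] F [ 0.603   1.126  -0.9382] g 0.05539008544193492
[-0.0006  0.0009 -0.0013  0.0005  0.0051 -0.    ]
19.475 J [ 0.4906  1.0066  0.134   1.8568 -1.2149  1.5634 -0.2281] p [ 0.533  -0.0329  0.0528] F [-0.0873  0.3737 -1.4079] g 0.055451291135446175
[-0.0873  0.3737 -1.4079]
```

View pics/c10.png

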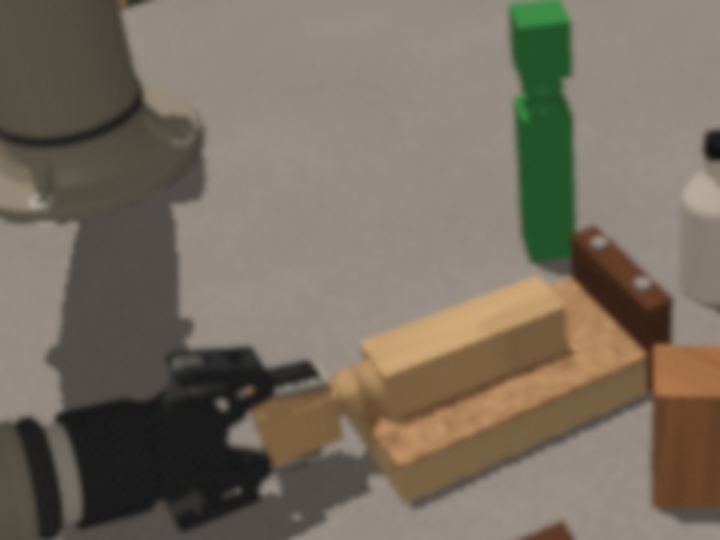

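Request:
{"api": "apply_moves", "payload": {"series": "0 0 0 0.0003 0.001 0 0.65; 0 0 0 0.0003 0.002 0 0.65; 0 0 0 0.0003 0.003 0 0.65; 0 0 0 0.0003 0.004 0 0.65; 0 0 0 0.0003 0.005 0 0.65; 0 0 0 0.0003 0.005 0 0.65"}}

```text
clock: 20.23
tcp_pos: [0.5329, -0.0339, 0.0482]
orientation: [-1.436, -0.925, 1.206]
contact_force: [0.1, 0.2, -0.4]
grip_width: 0.0556
```

```bash
python3 - <<'E'
from h import *
F=[]
for i in range(4):
    im=grab_frame(('scene','top','scene','top')[i]); F.append(get_obs()['contact_force'])
    if i==2: cv2.imwrite('pics/c11.png',cv2.resize(im[130:310,110:350],None,fx=3,fy=3,interpolation=cv2.INTER_CUBIC))
    if i==3: cv2.imwrite('pics/t11.png',cv2.resize(im[150:300,260:490],None,fx=3.4,fy=3.4,interpolation=cv2.INTER_CUBIC))
print(np.mean(F,0)); show()
E
```

```text
[0.2249 0.2075 0.2258]
20.425 J [ 0.492   1.0152  0.1337  1.8528 -1.2149  1.5621 -0.2232] p [ 0.5329 -0.0338  0.0482] F [0.2625 0.0482 1.8196] g 0.05549243633204357
```

View pics/c11.png

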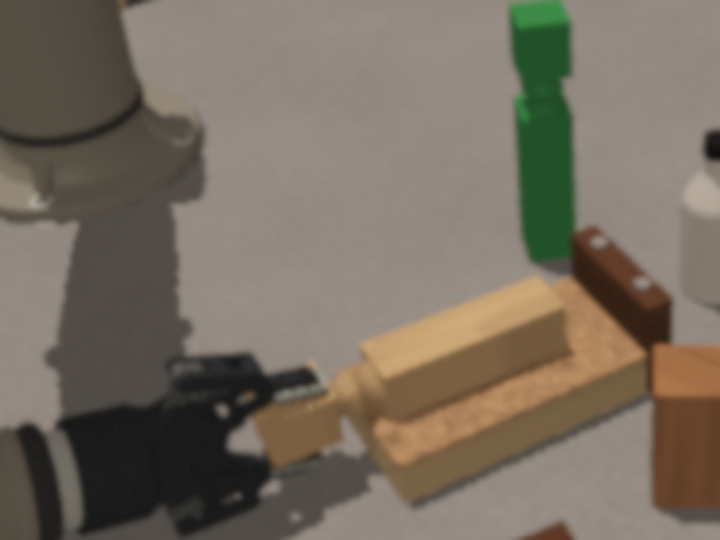

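View pics/t11.png

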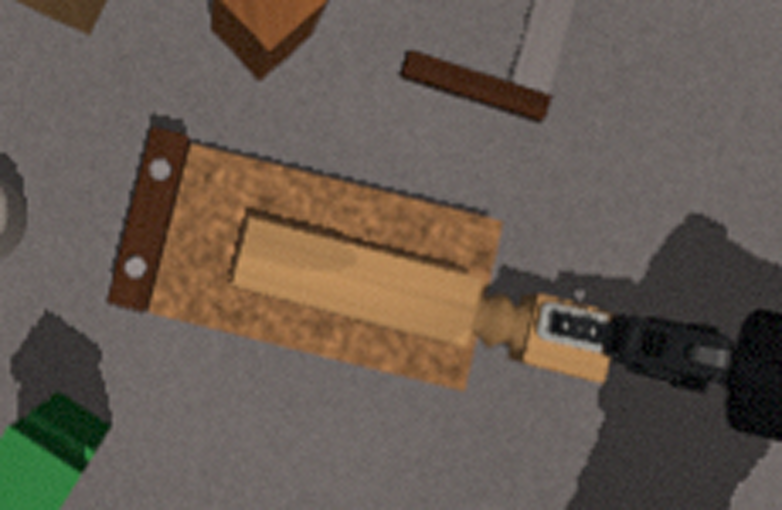

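Request:
{"api": "apply_moves", "payload": {"series": "0 0 0 -0.005 0.001 0 0.66; 0 0 0 -0.01 0.002 0 0.67; 0 0 0 -0.02 0.0042 0 0.68; 0 0 0 -0.03 0.0064 0 0.68; 0 0 0 -0.04 0.0085 0 0.68; 0 0 0 -0.05 0.0106 0 0.68; 0 0 0 -0.06 0.0128 0 0.68; 0 0 0 -0.07 0.015 0 0.6; 0 0 0 -0.08 0.017 0 0.4; 0 0 0 -0.08 0.017 0 0.2; 0 0 0 -0.08 0.017 0 0; 0 0 0 -0.08 0.017 0 0"}}

```text
clock: 21.92
tcp_pos: [0.5155, -0.1131, 0.0484]
orientation: [-1.436, -0.926, 1.206]
contact_force: [-0.3, 0.1, -0.8]
grip_width: 0.0002
```

```bash
python3 - <<'E'
from h import *
o=show()
im=grab_frame('scene'); cv2.imwrite('pics/c12.png',cv2.resize(im[130:310,110:350],None,fx=3,fy=3,interpolation=cv2.INTER_CUBIC))
t=grab_frame('top'); cv2.imwrite('pics/top12.png',t); cv2.imwrite('pics/t12.png',cv2.resize(t[150:300,260:490],None,fx=3.4,fy=3.4,interpolation=cv2.INTER_CUBIC))
E
```

```text
21.925 J [ 0.5782  1.0471  0.1861  1.752  -1.1269  1.6574 -0.2454] p [ 0.5155 -0.1131  0.0484] F [-0.2923  0.0981 -0.8016] g 0.00019954232877663123
```

View pics/c12.png

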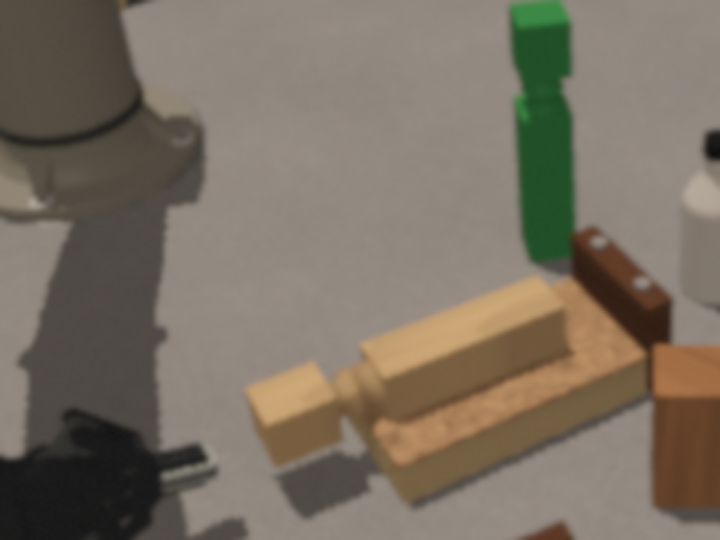

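View pics/t12.png

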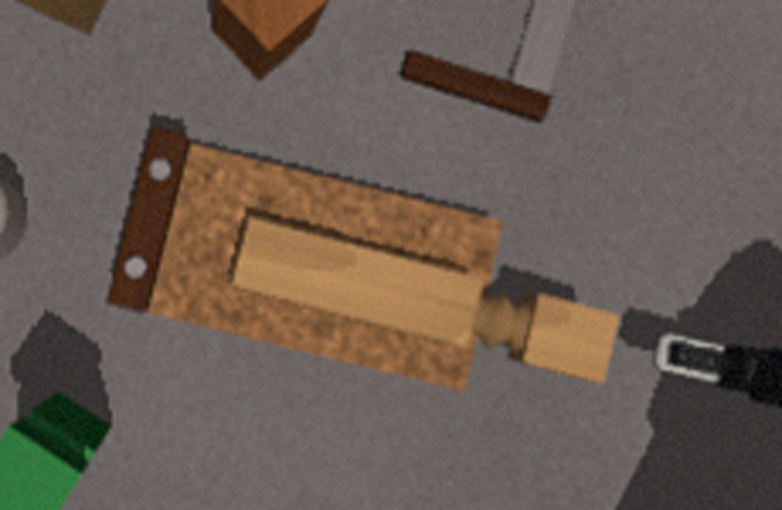

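```bash
python3 - <<'E'
from h import *
T=cam('top')
px=lambda l:np.array(l,float)/3.4+[260,150]
def st(P): q=P-O; return np.c_[q@d,-(q@n)]*1000
q=st(onplane(T,px([(620,313),(605,382),(247,212),(233,283)]),.082)); print('leg',q, 'mid head/foot',q[:2].mean(0),q[2:].mean(0))
print('tip',st(onplane(T,px([(664,337),(657,362)]),.06)))
o=get_obs(); print('tcp',st(o['tcp_pos'][None]))
E
```

```text
leg [[-276.6032  -11.6687]
 [-276.2884   30.5061]
 [ -44.8085  -17.8942]
 [ -46.5701   25.252 ]] mid head/foot [-276.4458    9.4187] [-45.6893   3.6789]
tip [[-313.7714   -5.0153]
 [-312.6319   10.9673]]
tcp [[-274.6851    3.667 ]]
```

Request:
{"api": "apply_moves", "payload": {"series": "0 0 0 0.0105 0.002 0.0015 0; 0 0 0 0.020 0 0.003 0; 0 0 0 0.028 -0.0018 0.003 0; 0 0 0 0.034 -0.003 0.003 0; 0 0 0 0.038 -0.0039 0.003 0; 0 0 0 0.042 -0.0048 0.003 0; 0 0 0 0.046 -0.0056 0.003 0; 0 0 0 0.050 -0.0065 0.003 0; 0 0 0 0.054 -0.0073 0.003 0; 0 0 0 0.058 -0.0082 0.003 0; 0 0 0 0.062 -0.009 0.003 0; 0 0 0 0.066 -0.0099 0.003 0"}}

```text
clock: 23.52
tcp_pos: [0.5268, -0.0477, 0.0442]
orientation: [-1.436, -0.925, 1.206]
contact_force: [-0.1, -2.4, 1.2]
grip_width: 0.0
```

```bash
python3 - <<'E'
from h import *
o=show()
im=grab_frame('scene'); cv2.imwrite('pics/c13.png',cv2.resize(im[130:310,110:350],None,fx=3,fy=3,interpolation=cv2.INTER_CUBIC))
t=grab_frame('top'); cv2.imwrite('pics/t13.png',cv2.resize(t[150:300,260:490],None,fx=3.4,fy=3.4,interpolation=cv2.INTER_CUBIC))
E
```

```text
23.525 J [ 0.5102  1.0263  0.1434  1.8398 -1.1964  1.5758 -0.2178] p [ 0.5268 -0.0477  0.0442] F [-0.1427 -2.4263  1.2125] g 3.228180103360975e-05
```

View pics/c13.png

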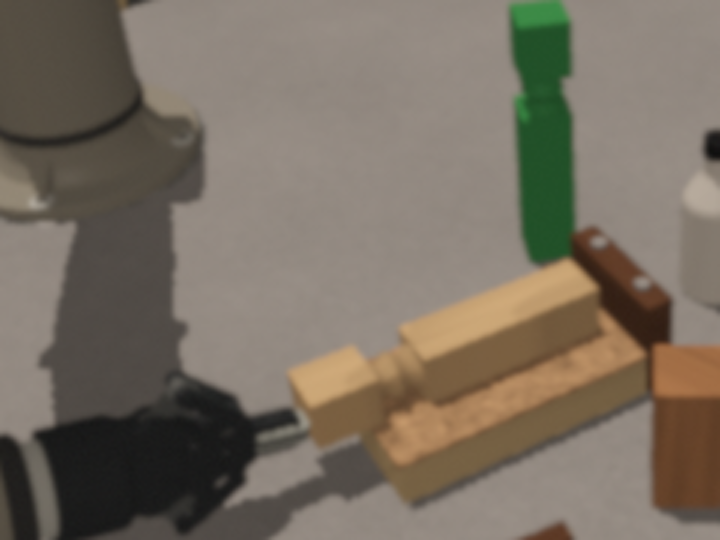

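View pics/t13.png

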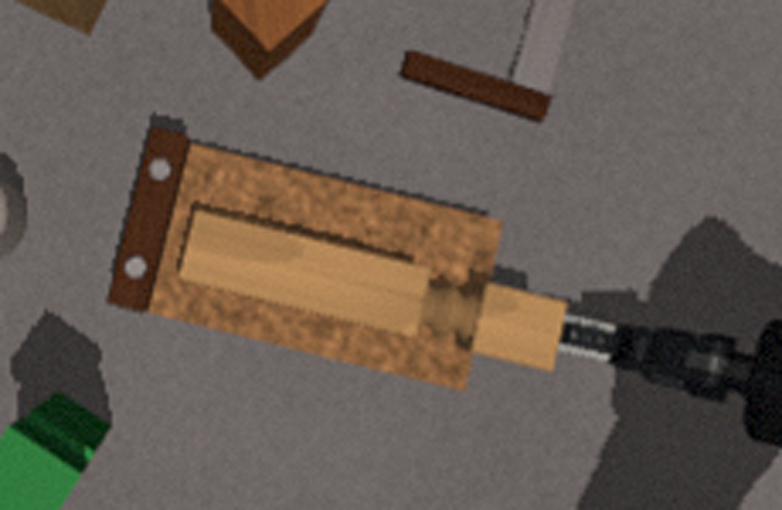

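Request:
{"api": "apply_moves", "payload": {"series": "0 0 0 0.002 -0.0004 0 0; 0 0 0 0.004 -0.0009 0 0; 0 0 0 0.006 -0.0013 0 0; 0 0 0 0.008 -0.0017 0 0; 0 0 0 0.010 -0.0021 0 0; 0 0 0 0.012 -0.0026 0 0"}}

```text
clock: 24.38
tcp_pos: [0.5294, -0.0358, 0.0441]
orientation: [-1.436, -0.925, 1.206]
contact_force: [-1.1, -2.3, 0.6]
grip_width: -0.0003
```

Request:
{"api": "apply_moves", "payload": {"series": "0 0 0 0.001 -0.0002 0 0; 0 0 0 0.002 -0.0004 0 0"}}

```text
clock: 24.62
tcp_pos: [0.5298, -0.034, 0.0441]
orientation: [-1.436, -0.925, 1.206]
contact_force: [0.2, -1.4, -0.5]
grip_width: -0.0
```

Request:
{"api": "apply_moves", "payload": {"series": "0 0 0 0.001 -0.0002 0 0; 0 0 0 0.002 -0.0004 0 0"}}

```text
clock: 24.88
tcp_pos: [0.5301, -0.033, 0.0441]
orientation: [-1.437, -0.924, 1.206]
contact_force: [-3.1, -7.6, 1.8]
grip_width: -0.0003
```

Request:
{"api": "apply_moves", "payload": {"series": "0 0 0 0.001 -0.0002 0 0; 0 0 0 0.0015 -0.0003 0 0; 0 0 0 0.0015 -0.0003 0 0"}}

```text
clock: 25.25
tcp_pos: [0.5302, -0.0329, 0.044]
orientation: [-1.439, -0.922, 1.206]
contact_force: [-4.4, -10.7, 3.0]
grip_width: 0.0003
```

```bash
python3 - <<'E'
from h import *
o=show()
im=grab_frame('scene'); cv2.imwrite('pics/c14.png',cv2.resize(im[130:310,110:350],None,fx=3,fy=3,interpolation=cv2.INTER_CUBIC))
t=grab_frame('top'); cv2.imwrite('pics/t14.png',cv2.resize(t[170:280,280:440],None,fx=5,fy=5,interpolation=cv2.INTER_CUBIC))
E
```

```text
25.25 J [ 0.4929  1.0198  0.1342  1.8588 -1.2163  1.5565 -0.2132] p [ 0.5302 -0.0329  0.044 ] F [ -4.3988 -10.6729   2.9807] g 0.00028451187768994393
```

View pics/c14.png

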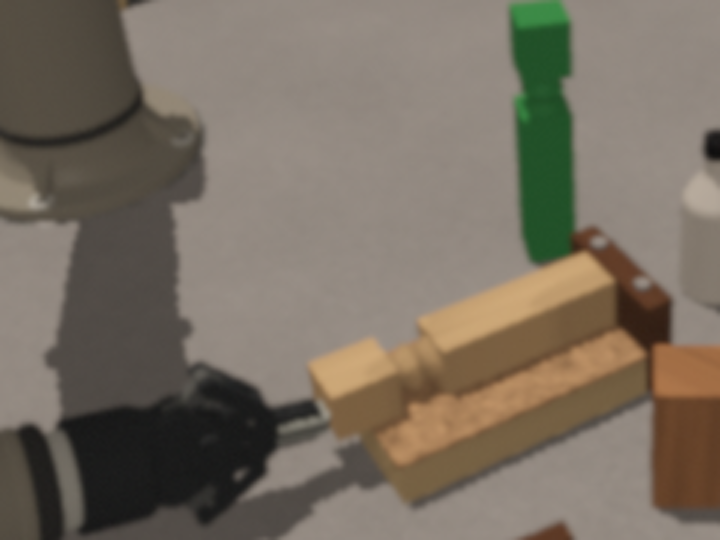

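View pics/t14.png

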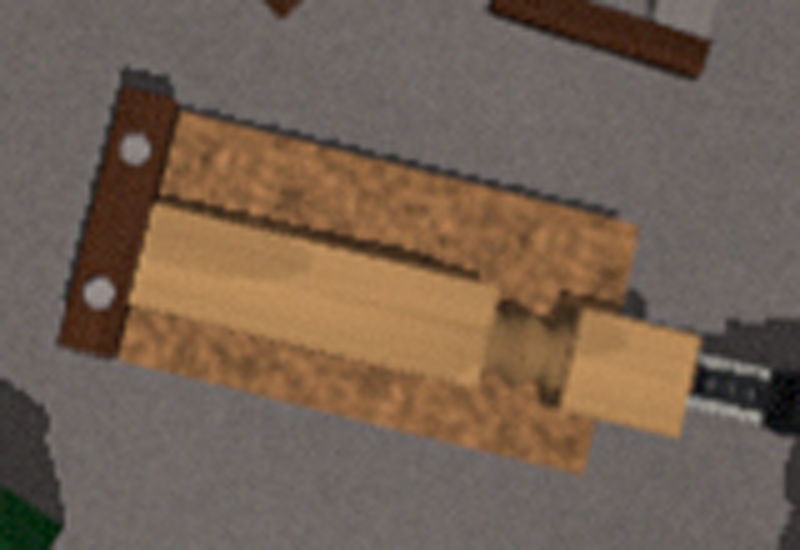

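Request:
{"api": "apply_moves", "payload": {"series": "0 0 0 -0.002 0.0004 0 0; 0 0 0 -0.004 0.0008 0 0; 0 0 0 -0.01 0.002 0 0; 0 0 0 -0.02 0.004 0 0; 0 0 0 -0.04 0.008 0 0; 0 0 0 -0.06 0.0128 0 0; 0 0 0 -0.08 0.017 0 0; 0 0 0 -0.09 -0.01 0 0; 0 0 0 -0.09 -0.04 0 0; 0 0 0 -0.09 -0.07 0 0; 0 0 0 -0.09 -0.07 0 0"}}

```text
clock: 26.72
tcp_pos: [0.5154, -0.1033, 0.1331]
orientation: [-1.44, -0.926, 1.205]
contact_force: [-0.8, -1.1, -0.4]
grip_width: -0.0002
```

```bash
python3 - <<'E'
from h import *
o=show()
im=grab_frame('scene'); cv2.imwrite('pics/c15.png',im)
t=grab_frame('top'); cv2.imwrite('pics/top15.png',t); cv2.imwrite('pics/t15.png',cv2.resize(t[170:280,280:440],None,fx=5,fy=5,interpolation=cv2.INTER_CUBIC))
a=cv2.imread('pics/top0.png')
for nm,sl in dict(glue=np.s_[195:235,230:268],offcut=np.s_[130:175,318:360],square=np.s_[120:190,375:440],stop=np.s_[185:200,296:312]).items():
    print(nm,cv2.phaseCorrelate(cv2.cvtColor(a[sl],6).astype(float),cv2.cvtColor(t[sl],6).astype(float)))
E
```

```text
26.725 J [ 0.5568  0.8933  0.2001  1.8129 -1.1246  1.6948 -0.3276] p [ 0.5154 -0.1033  0.1331] F [-0.8154 -1.0776 -0.4045] g -0.0001942157847905706
glue ((-0.0057872543110626395, -0.011019796550613137), 1.0577331333677802)
offcut ((0.4532982306213036, 0.6788929280100113), 1.0225904879131515)
square ((-0.11351858566352035, 0.0037959856492122412), 0.9608761160223219)
stop ((0.14683471133210713, 0.3230891275263508), 1.1401586049767767)
```

View pics/c15.png

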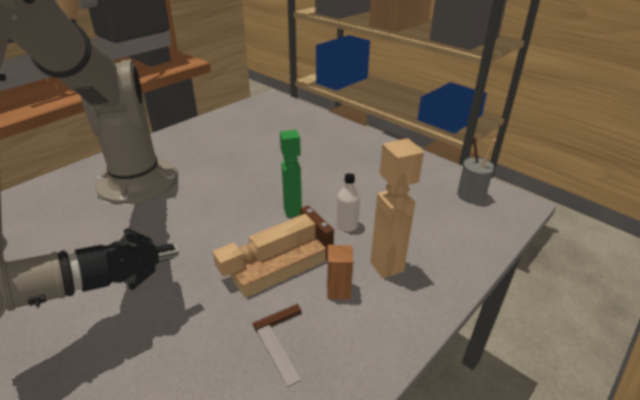

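View pics/t15.png

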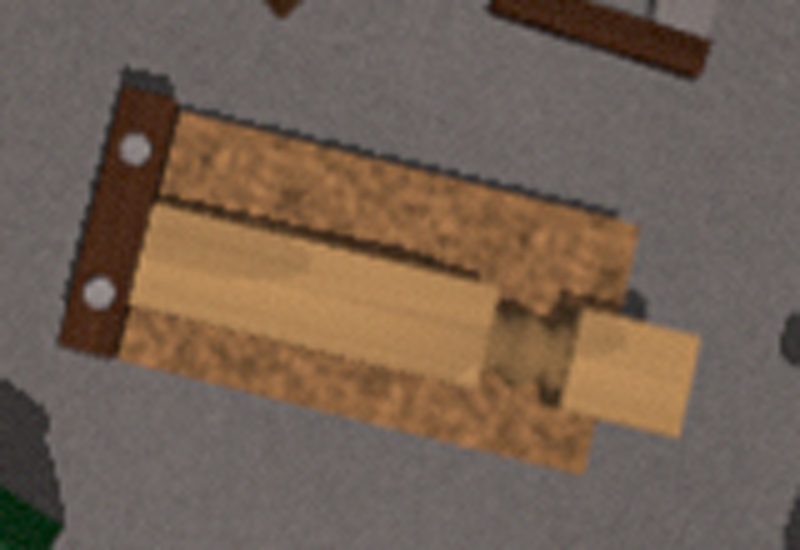

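```bash
python3 - <<'E'
from h import *
for f in('top0','top12','top15'):
    t=cv2.imread(f'pics/{f}.png'); h=cv2.cvtColor(t,cv2.COLOR_BGR2HSV)[130:175,318:362]
    m=cv2.inRange(h,(0,120,20),(25,255,255)); M=cv2.moments(m,True); print(f,M['m10']/M['m00'],M['m01']/M['m00'],M['m00'])
T=cam('top'); px=lambda l:np.array(l,float)/5+[280,170]
P=onplane(T,px([(154,201),(130,304),(700,337),(681,438)]),.082)-O; print(np.c_[P@d,-(P@n)]*1000)
E
```

```text
top0 20.057279236276848 21.725536992840095 838.0
top12 20.072792362768496 21.690930787589497 838.0
top15 20.020238095238096 21.715476190476192 840.0
[[  -0.5521  -11.6243]
 [  -1.0814   31.2767]
 [-229.6631  -10.2158]
 [-230.7742   31.4028]]
```

Leg: the foot corners are at −0.6 and −1.1 mm from the stop face, the head end is at −230 mm and the sides are parallel within about 0.3°. The offcut has not moved.

```bash
python3 -c "
from bench import *
print(hand_in())"
```

```text
the job is handed in; nothing more can be done
None
```

The leg is lying on its side on the stand with its foot end against the end stop. I handed the job in at about 27 s, with the gripper clear of everything.

- **Tipping:** I placed the open fingers loosely either side of the head, about 45 mm apart on the 42 mm block, and did not grip it. I turned the tool with the leg about its foot edge towards the open end. From about 78° I lowered it on the lower finger until it lay flat. The force readings during tipping never went above about 2 N.
- **Pushing home:** I backed off, closed the fingers and pushed on the head end until the foot met the stop. The force rose to about 12 N, and I then withdrew.
- **Final check (top camera):** the foot corners are 0.6 and 1.1 mm from the estimated stop face, which is within the 2 mm calibration. The head end is 230 mm from the stop, and the leg is in line with the stand to about 0.3°.
- **Bystanders:** the image comparison showed the glue bottle and try square unmoved. It suggested a shift of about 0.7 pixel for the offcut. A colour-mask centroid put the offcut within 0.04 pixel of where it started, so I put that shift down to lighting.

**Disagreement:** in both the scene and wrist pictures the fingertips sat about 40 mm behind the reported TCP. I trusted the pictures and set the depths from them.

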